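Index the swivel wash tray to its next hole

ROBOT

A 6-joint arm with a two-finger parallel gripper is mounted at the origin on the work surface. World frame = base frame: x ahead of the robot, y to its left, z up, the work surface at z = 0. Lengths are in mm, angles in rad, forces in N, time in s.
With the tool pointing down it reaches from about 425 to 1125 mm from the base axis. Payload 14.9 kg.
Tool frame: the origin (TCP) lies on the centre line of the jaws, within the pads' length; the fingertips stand 22 mm ahead of it and the grasp point (between the pads) lies 3 mm ahead of it; z points along the fingers, y is the line along which they close (so a half turn about z gives the same grasp; the last joint's range is limited). The gripper opens to 91 mm and grips with 3 to 60 N. Pads are 32 mm wide; open, the fingers measure 118 mm over their backs; the gripper's body (76 mm by 178 mm) begins 60 mm behind the grasp point.
Start: joints at [-1.373, 0.379, 1.734, -0, 1.028, -0.033], TCP at [160.124, -681.453, 235.932] pointing down, gripper open.
Joint ranges: [-2.77, 2.77], [-0.74, 2.19], [0, 2.66], [-1.06, 4.2], [0.31, 2.87], [-3.08, 3.08]. Speed limits (rad/s): [1.89, 1.89, 2.39, 3.14, 3.14, 3.14].

INTERFACE

Orientations are given as a unit quaternion [x, y, z, w].
In Python, from cell import r gives the robot as it stands.
- The arm moves only by the tool apply_moves, never from a script. Its argument "increments" is one flat list of numbers, 5 for each row, row after row: the shift along the tool's x, y, z normalised to -1 to 1, where 1 is 300 mm, then the turn about the tool's z normalised to -1 to 1, where 1 is pi rad, then the opening, from 0 (shut) to 1 (fully open). A call has 1 to 10 rows; each row is the pose to reach, as a shift and turn from the pose commanded when the call began, along the tool's axes at that moment, turning the shorter way round; what a row does not reach only later rows make up. A row lasts 1/12 s, in which the tool goes at most 41.7 mm and 7.16 degrees, less where a joint would pass 70% of its speed; a pose out of reach is approached as far as the arm can. A call with a number of a shift or a turn outside -1 to 1 is refused whole. A call with a gripper value outside its range is refused whole. The fingers move at their own pace and stop on an object; "grip_force" is the grip in N (left out, the last holds). Time passes only in rows, so rows that repeat a pose let the fingers close. It gives the time, the measured TCP pose, the force, the opening and the grip force at its end, in the units of the state.
- r.sense(): the state, without advancing time (a new reading comes with each control period).
- r.grab_frame(name): name is "scene" or "top" or "wrist"; returns a dict with "frame" (384x512x3 uint8, blue, green, red), "mtx" (3x3 intrinsics, pixels), "distortion" ([k1, k2, p1, p2, k3] as OpenCV has them; the pictures are not rectified), "world_from_camera" (4x4, takes a point from camera to world coordinates); the wrist camera has in their place "T_tool_cam" (4x4, takes a point from camera to tool coordinates, whose origin is the TCP and whose axes are the flange's). Camera axes: x right, y up, looking along -z (the intrinsics and any distortion apply to the point x, -y, -z); pixel columns grow to the right and rows downward; lengths in mm; the calibration is good to about 2 mm. A picture is of the moment at which its call begins: read the wrist's pose just before it. There is no depth.
- r.close_job(): hands the job in; it is judged then, once.
Trained networks look in a picture, given as the dict that the camera call returned (one of the last four; its "shot" number tells which), for a name from the list of things; names that differ only in an ending like _2 or _b are one class to them, and where a whole thing is asked for, a point or a joint stands for the part that bears it (a point fixed in the world has none). Each returns a list of dicts, best first, with "confidence" (0 to 1); they miss things now and then, are a little off and sometimes report something else, mostly with a low value. They report only what shows in the picture. A call takes as long as a camera call.
- r.recognise(label, picture): "xyz" ([x, y, z] in mm, in world coordinates, good to about 4 mm: the middle of the surface that is visible of it).
The state is a dict: "t": time; "joint_pos": joint angles; "qvel": joint speeds; "joint_efforts": joint torques, N m; "tool_pos": TCP position; "ee_rot": TCP orientation; "force": force on the tool from outside, world axes, zero at the start; "moment": the same for the moment, N m; "opening": opening from 0.0 (shut) to 1.0 (fully open); "gripper_force": force on a finger pad.
Only numpy, scipy, OpenCV 4.12 (cv2) and the standard library are available. Lean on these libraries where they do the work, as an engineer would, in place of code of your own. Each camera call takes 0.05 s, during which the arm holds its last target. There are 200 camera calls.

TASK

The swivelling wash tray is locked by a spring plunger in its home hole. Draw the plunger up by its black knob, swing the tray counter-clockwise (seen from above) on to the next hole, the one in the dark shiftable catch plate, and let the plunger spring fully home there so that the tray is locked. Feel for the hole gently, never jamming the pin hard against the plates, keep the cup upright and the soap flat on the tray, and leave the brush beside it where it lies.

Things in the scene. Friction and masses are not known exactly. Their poses are not given: they have to be found in the camera images.
- swivel: Fixed swivel base: plywood disc 290 mm across, 12 mm thick, with a flat index ring (92 to 138 mm from the centre) whose top is 24 mm above the bench. Origin on the vertical pivot at bench level; x axis points from the pivot through the home hole. A dark steel catch plate lies in the ring, flush with it; between the two holes the ring is plain and level.
- home_hole (a point): Mouth of the home hole, a square hole 13 mm wide and 12 mm deep centred 115 mm from the pivot, 24 mm above the bench. The next hole, of the same size and also 115 mm from the pivot, is in the dark catch plate; that plate is shiftable, so its hole lies anywhere from 36 to 54 degrees counter-clockwise (from above) of home: it must be felt or seen.
- stage (a joint): Turn of the tray about the pivot, rad, 0 = home hole, growing counter-clockwise seen from above, from -0.12 to 1.45 (end stop). Light bearing friction, about 0.05 N m; it stays where it is left.
- plunger (a joint): Lift of the plunger, m: 0 = pin fully home in a hole, 0.010 = tip resting on the ring, more = clear of it, 0.018 = upper stop. A spring pushes it down, 4 N at 0 growing to 10 N at the stop: let go over a hole it snaps to 0, let go elsewhere the tip slides on the ring (friction 0.2) and can be dragged along until it drops into a hole.
- knob (a point): Middle of the plunger's black knob: upright cylinder 24 mm across, 28 mm high, 115 mm from the pivot on the tray's outer lug, 80 mm above the bench when the pin is home. It lifts with the plunger and goes round with the tray; pushed sideways it turns the tray. Below it are a thin stem and a 22 mm housing whose top is 56 mm above the bench.
- pin: The plunger's round steel pin, 10 mm across with a hemispherical nose, under the lug and straight below the knob. It goes 10 mm deep into a hole, with 1.5 mm play on each side. Its body origin lies on the pivot, not at the pin, and turns and lifts with it.
- tray (a point): Centre of the round aluminium tray's floor, on the pivot, 34 mm above the bench. The tray is 170 mm across with a rim 42 mm above the bench and carries the cup and the soap.
- cup: Lidded plastic cup with a press button, loose, standing on the tray on the side away from the knob; 66 mm across, 94 mm high. Origin at the centre of its underside, z up.
- soap: Bar of soap, loose, lying on the tray on the knob's side of the middle, 38 x 60 x 22 mm. Origin at the centre of its underside, z up.
- brush: Bamboo handled brush, loose, on the bench beside the base, 230 mm long and 26 mm high. Origin under the root of the head, x along it towards the head.

How it is judged (in metres and radians):
On the way, in this order (a step that is already met when the one before it is completed fails the run):
1. the plunger is drawn out of the home hole (value of joint plunger above 0.0095 m and value of joint stage below 0.3 rad), for 0.05 s.
2. the pin is fully home in the next hole (value of joint plunger below 0.002 m and value of joint stage above 0.5 rad), for 0.2 s.
At the end, for the whole second after the job is handed in: The plunger is home (lift under 2 mm) in the catch plate's hole (tray turned more than 0.5 rad from home) and the tray is still; the cup (within 0.1 rad of upright) and the soap (within 0.15 rad of flat) rest on the tray floor (all of step 2 and angular speed of pin below 0.05 rad/s and angle between cup's own z axis and vertical below 0.1 rad and z of cup in the frame of tray between -0.004 and 0.008 m and horizontal distance between each of cup, soap and tray below 0.075 m and angle between soap's own z axis and vertical below 0.15 rad and z of soap in the frame of tray between -0.004 and 0.008 m); the robot touches nothing.
It fails at once if the pin is jammed against a plate with more than 25 N (contact force between pin and anything else above 25 N).
It fails at once if the cup is tipped by more than 0.35 rad (angle between cup's own z axis and vertical above 0.35 rad).
It fails at once if the brush is moved by more than 30 mm (distance of brush from where it was at the start of the episode above 0.03 m).
It also fails if it takes over 42 s, if anything falls off the work surface, if the arm or the gripper's body presses on something with over 40 N, if the wrist force passes 120 N, or if a joint passes its speed limit or range.

## Working session

There is one attempt and no reset: what is moved stays moved. The work goes in short steps, Python scripts to look and compute and a tool call to move; the robot and the scene stay as the last step left them, time stands still between calls to the robot, and variables do not carry over. Pictures are saved under pics/ and viewed, at most 10 in all, crops included, and the job is handed in when it is done.

Besides the shell and the picture viewer there is one more tool, called after ">>>" as name(argument=value, ...) on one line, values as JSON. apply_moves: Moves the arm, as the interface text tells. Its arguments: {"type":"object","properties":{"increments":{"type":"array","items":{"type":"number"}},"grip_force":{"type":"number"}},"required":["increments"]}

```bash
mkdir -p pics; ls
python3 - <<'E'
from cell import r
import cv2,numpy as np
s=r.sense();print({k:np.round(v,3).tolist() for k,v in s.items()})
ims=[]
for n in("scene","top"):
    p=r.grab_frame(n);ims.append(p["frame"])
    print(n,np.round(p["mtx"],1).tolist(),p["distortion"],np.round(p["world_from_camera"],3).tolist())
    for l in("knob","swivel","home_hole","cup","soap","tray","brush","pin"):
        try:print(l,[(np.round(d["xyz"]).tolist(),round(d["confidence"],2)) for d in r.recognise(l,p)[:2]])
        except Exception as e:print(l,e)
cv2.imwrite("pics/a.png",ims[0]);cv2.imwrite("pics/b.png",ims[1])
print(r.sense()["t"])
E
```

```text
pics
{'t': 0.0, 'joint_pos': [-1.373, 0.379, 1.735, -0.0, 1.029, -0.033], 'qvel': [-0.001, 0.001, -0.0, -0.001, 0.0, -0.0], 'joint_efforts': [-0.005, -76.372, -43.438, 0.065, 0.042, -0.0], 'tool_pos': [160.051, -681.073, 235.293], 'ee_rot': [0.993, 0.115, -0.0, -0.001], 'force': [-0.29, -0.821, -0.863], 'moment': [-0.046, -0.032, 0.006], 'gripper_force': 0.0, 'opening': 0.999}
scene [[408.1, 0.0, 254.3], [0.0, 408.1, 193.1], [0.0, 0.0, 1.0]] [-0.13316289  0.          0.          0.          0.        ] [[0.828, -0.446, 0.34, 893.088], [0.561, 0.664, -0.495, -345.576], [-0.005, 0.6, 0.8, 794.835], [0.0, 0.0, 0.0, 1.0]]
knob [([584.0, -154.0, 92.0], 0.47)]
swivel [([506.0, -114.0, 22.0], 0.76)]
home_hole [([506.0, -114.0, 24.0], 0.74)]
cup [([466.0, -64.0, 120.0], 0.73), ([447.0, 118.0, 21.0], 0.21)]
soap [([520.0, -98.0, 52.0], 0.67)]
tray [([509.0, -99.0, 36.0], 0.6)]
brush [([450.0, 117.0, 24.0], 0.75)]
pin []
top [[393.1, 0.0, 254.3], [0.0, 393.1, 191.1], [0.0, 0.0, 1.0]] [-0.04920555  0.          0.          0.          0.        ] [[0.005, 0.982, -0.188, 425.192], [-1.0, 0.006, 0.003, 77.095], [0.004, 0.188, 0.982, 898.674], [0.0, 0.0, 0.0, 1.0]]
knob [([571.0, -147.0, 96.0], 0.63)]
swivel [([474.0, -68.0, 25.0], 0.85)]
home_hole [([476.0, -72.0, 26.0], 0.57)]
cup [([453.0, -54.0, 124.0], 0.68)]
soap [([514.0, -94.0, 55.0], 0.91)]
tray [([503.0, -87.0, 35.0], 0.93)]
brush [([437.0, 121.0, 24.0], 0.71)]
pin [([474.0, -69.0, 20.0], 0.15)]
0.9
```

View pics/a.png

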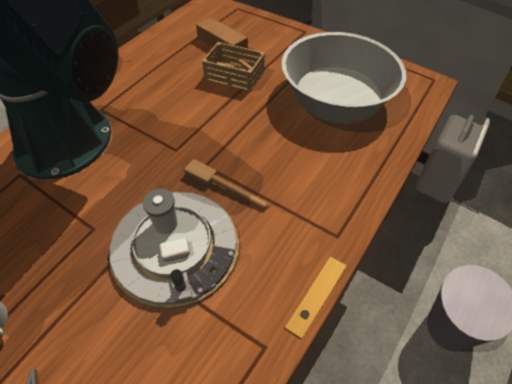

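View pics/b.png

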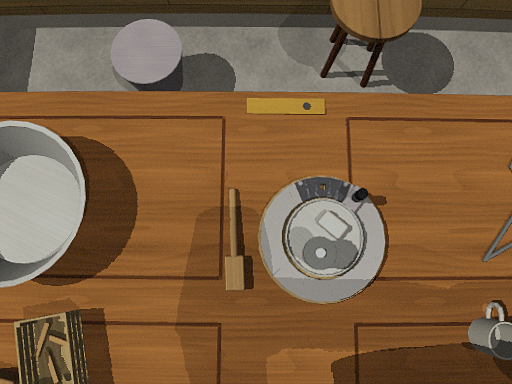

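Scene: swivel at about (175,250) with the knob at (178,280), and the dark plate at (212,268) counter-clockwise of it. Top: disc centre about (322,240), knob (361,195), plate about (322,187), brush (235,240) clear to the left. Next I rectify both views onto the z=24 plane.

```bash
cat > h.py <<'E'
import numpy as np,cv2
from cell import r
def project(p,X):
    W=np.linalg.inv(p["world_from_camera"]);c=np.asarray(X,float)@W[:3,:3].T+W[:3,3]
    return cv2.projectPoints((c*[1,-1,-1]).reshape(-1,1,3),np.zeros(3),np.zeros(3),np.array(p["mtx"]),np.array(p["distortion"]))[0].reshape(-1,2)
def ray(p,px,z):
    u=cv2.undistortPoints(np.array(px,float).reshape(-1,1,2),np.array(p["mtx"]),np.array(p["distortion"])).reshape(-1,2)
    T=np.array(p["world_from_camera"]);d=np.c_[u[:,0],-u[:,1],-np.ones(len(u))]@T[:3,:3].T;o=T[:3,3]
    return o+d*((z-o[2])/d[:,2])[:,None]
def ortho(p,cx,cy,z,half,n):
    g=(np.arange(n)+.5)/n*2*half-half
    # image up = +x, left = +y
    X=np.stack([np.repeat((cx-g)[:,None],n,1),np.repeat((cy-g)[None],n,0),np.full((n,n),z)],-1)
    m=project(p,X.reshape(-1,3)).reshape(n,n,2).astype(np.float32)
    return cv2.remap(p["frame"],m[...,0],m[...,1],cv2.INTER_CUBIC)
E
python3 - <<'E'
from h import *
o=[]
for n in("top","scene"):
    p=r.grab_frame(n);o.append(ortho(p,500,-85,24,160,400))
cv2.imwrite("pics/c.png",np.hstack(o))
E
```

```text
(no output)
```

View pics/c.png

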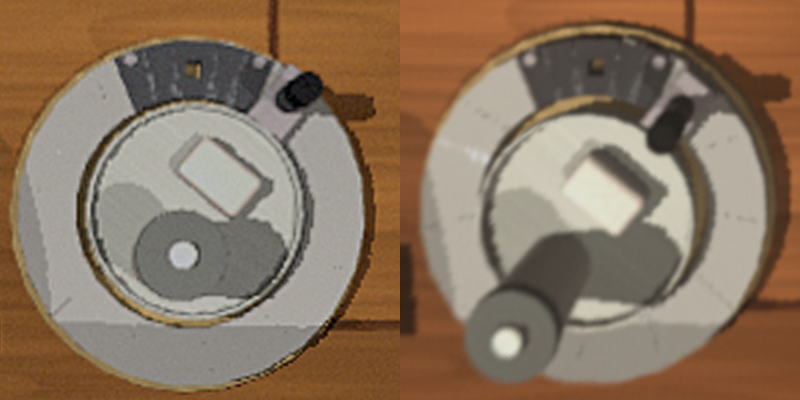

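Rectified view (0.8 mm/px): ring centre (190,212) and hole (194,71) in the top panel, and (194,208) and (197,67) in the scene panel. Averaged, the pivot is about (492,-79) and the hole about (604,-82), 113 mm apart against the given 115. The knob is near (580,-152), about 38° clockwise of the hole, which fits the 36–54° range. I'm moving there.

>>> apply_moves(increments=[0.885,-0.7,0,0,1,0.885,-0.7,0,0,1,0.885,-0.7,0,0,1,0.885,-0.7,0,0,1,0.885,-0.7,0,0,1,0.885,-0.7,0,0,1,0.885,-0.7,0,0,1,0.885,-0.7,0,0,1,0.885,-0.7,0,0,1,0.885,-0.7,0,0,1])

```text
t: 1.83
tool_pos: [371.8, -414.7, 236.1]
ee_rot: [0.993, 0.117, 0.0, 0.0]
force: [-0.2, -0.1, 0.3]
opening: 0.998
gripper_force: 0.0
```

>>> apply_moves(increments=[0.88,-0.695,0.15,0.296,0.7,0.88,-0.695,0.15,0.296,0.7,0.88,-0.695,0.15,0.296,0.7,0.88,-0.695,0.15,0.296,0.7,0.88,-0.695,0.15,0.296,0.7,0.88,-0.695,0.15,0.296,0.7,0.88,-0.695,0.15,0.296,0.7,0.88,-0.695,0.15,0.296,0.7,0.88,-0.695,0.15,0.296,0.7,0.88,-0.695,0.15,0.296,0.7])

```text
t: 2.67
tool_pos: [582.2, -150.8, 190.3]
ee_rot: [0.94, -0.342, 0.0, -0.0]
force: [-0.2, -0.6, 0.3]
opening: 0.697
gripper_force: 0.0
```

```bash
cat >> h.py <<'E'
from scipy.spatial.transform import Rotation as R
def wrist():
    s=r.sense();p=r.grab_frame("wrist");T=np.eye(4);T[:3,:3]=R.from_quat(s["ee_rot"]).as_matrix();T[:3,3]=s["tool_pos"]
    p["world_from_camera"]=T@np.array(p["T_tool_cam"]);return s,p
E
python3 - <<'E'
from h import *
s,p=wrist()
print(s["t"],np.round(s["tool_pos"],1),np.round(s["ee_rot"],3),np.round(s["joint_pos"],2),s["opening"],np.round(s["force"],1))
for l in("knob","soap","tray","home_hole"):print(l,[(np.round(d["xyz"]).tolist(),round(d["confidence"],2)) for d in r.recognise(l,p)[:2]])
P=ortho(p,580,-130,94,80,400)
cv2.imwrite("pics/d.png",np.hstack([cv2.resize(p["frame"],(400,400)),P]))
E
```

```text
2.6667 [ 582.2 -150.8  190.3] [ 0.94  -0.342  0.    -0.   ] [-0.29  0.29  1.96  0.    0.9   1.98] 0.6967729481869577 [-0.2 -0.6  0.3]
knob [([582.0, -153.0, 94.0], 0.74)]
soap [([530.0, -104.0, 52.0], 0.72)]
tray [([525.0, -107.0, 34.0], 0.55)]
home_hole [([538.0, -140.0, 34.0], 0.56)]
```

View pics/d.png

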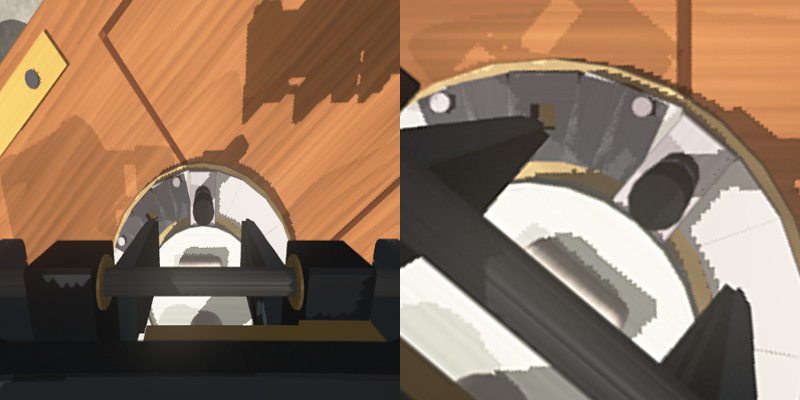

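The wrist view shows the knob at (203,205) between the fingers, and in the rectified z=94 panel its top face is around (665,202). The cylinder silhouette will refine that.

```bash
cat >> h.py <<'E'
def fitknob(p,x,y,zc=80,seg=20,rad=12):
    h,w=p["frame"].shape[:2];a=np.linspace(0,2*np.pi,40)
    def sil(q,grow=0):
        X=np.vstack([np.c_[q[0]+(rad+grow)*np.cos(a),q[1]+(rad+grow)*np.sin(a),np.full(40,q[2]+k*(14+grow*.3))] for k in(-1,1)])
        m=np.zeros((h*4,w*4),np.uint8);cv2.fillConvexPoly(m,cv2.convexHull((project(p,X)*4+2).astype(np.int32)),1)
        return cv2.resize(m.astype(np.float32),(w,h),interpolation=cv2.INTER_AREA)
    roi=sil((x,y,zc),5)>0;g=p["frame"].max(2).astype(float)
    m=np.clip((seg+45-g)/30,0,1)
    best=max(((-np.abs(sil((x+i,y+j,zc))-m)[roi].sum(),x+i,y+j) for i in np.arange(-6,6.1,1) for j in np.arange(-6,6.1,1)))
    return best,roi.sum()
E
python3 - <<'E'
from h import *
s,p=wrist()
print("wrist",fitknob(p,581,-154))
for n in("top","scene"):print(n,fitknob(r.grab_frame(n),581,-153))
print(r.recognise("knob",p))
E
```

```text
wrist ((np.float64(-674.3416666666667), np.float64(587.0), np.float64(-160.0)), np.int64(1520))
top ((np.float64(-31.420833333333334), np.float64(576.0), np.float64(-151.0)), np.int64(306))
scene ((np.float64(-114.24166666666669), np.float64(584.0), np.float64(-156.0)), np.int64(399))
[{'xyz': [582.1, -153.7, 90.6], 'confidence': 0.86}]
```

>>> apply_moves(increments=[0.003,0.01,0.1,0,0.6,0.003,0.01,0.22,0,0.5,0.003,0.01,0.3,0,0.45,0.003,0.01,0.337,0,0.4,0.003,0.01,0.337,0,0.4,0.003,0.01,0.337,0,0.4], grip_force=6)

```text
t: 3.62
tool_pos: [578.9, -156.1, 90.4]
ee_rot: [0.939, -0.343, 0.0, 0.0]
force: [0.1, 0.7, 0.7]
opening: 0.401
gripper_force: 0.0
```

Run:
```python
from h import *
s,p=wrist()
print(s["t"],np.round(s["tool_pos"],1),s["opening"],np.round(s["force"],1),[(np.round(d["xyz"],1).tolist(),round(d["confidence"],2)) for d in r.recognise("knob",p)[:2]])
q=r.grab_frame("top")
o=ortho(q,570,-130,80,70,400)
cv2.imwrite("pics/e.png",np.hstack([cv2.resize(p["frame"][100:384,90:390],(400,400)),o]))
```

```text
3.6167 [ 578.9 -156.1   90.4] 0.4010300415562268 [0.1 0.7 0.7] [([589.0, -161.1, 91.8], 0.71)]
```

View pics/e.png

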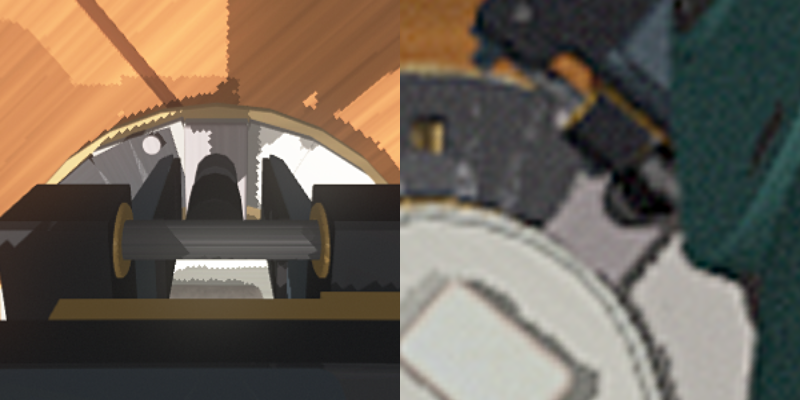

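The wrist crop shows the knob at (215,190) between fingertips at (180,170) and (265,170), so it is slightly left of centre. I shift 1.5 mm that way and close softly.

>>> apply_moves(increments=[0,-0.005,0,0,0.35,0,-0.005,0,0,0.3,0,-0.005,0,0,0.27,0,-0.005,0,0,0.25,0,-0.005,0,0,0.23,0,-0.005,0,0,0.22], grip_force=6)

```text
t: 4.27
tool_pos: [579.9, -154.7, 90.2]
ee_rot: [0.94, -0.342, 0.0, -0.0]
force: [-0.2, 0.9, 6.5]
opening: 0.263
gripper_force: 6.0
```

>>> apply_moves(increments=[0,0,0,0,0.2,0,0,0,0,0.2,0,0,-0.013,0,0.2,0,0,-0.026,0,0.2,0,0,-0.039,0,0.2,0,0,-0.047,0,0.2,0,0,-0.047,0,0.2], grip_force=25)

```text
t: 4.85
tool_pos: [579.6, -154.7, 104.2]
ee_rot: [0.94, -0.342, 0.0, 0.0]
force: [4.7, -3.3, -8.9]
opening: 0.254
gripper_force: 25.0
```

The plunger is drawn: the spring pulls 8.9 N, which means about 14 mm of lift. Now the arc, to 35°.

>>> apply_moves(increments=[0,-0.01,0,-0.008,0.2,-0.001,-0.03,0,-0.025,0.2,-0.003,-0.057,0,-0.047,0.2,-0.008,-0.087,0,-0.072,0.2,-0.017,-0.12,0,-0.1,0.2,-0.028,-0.152,0,-0.128,0.2,-0.042,-0.182,0,-0.156,0.2,-0.053,-0.203,0,-0.175,0.2,-0.062,-0.217,0,-0.189,0.2,-0.066,-0.223,0,-0.194,0.2])

```text
t: 5.68
tool_pos: [607.4, -89.8, 103.6]
ee_rot: [0.999, -0.043, -0.0, -0.0]
force: [4.8, 0.5, -9.1]
opening: 0.258
gripper_force: 25.0
```

Run:
```python
from h import *
s,p=wrist()
v=s["tool_pos"][:2]-np.array([492,-78.6]);print(s["t"],np.round(s["tool_pos"],1),np.round(s["ee_rot"],3),np.round(s["force"],1),np.hypot(*v),np.degrees(np.arctan2(v[1],v[0])))
o=[p["frame"]]+[ortho(r.grab_frame(n),500,-85,24,160,384) for n in("top",)]
cv2.imwrite("pics/f.png",cv2.resize(np.hstack(o),(800,343)))
```

```text
5.6833 [607.4 -89.8 103.6] [ 0.999 -0.043 -0.    -0.   ] [ 4.8  0.5 -9.1] 115.98970917181289 -5.56468967970727
```

View pics/f.png

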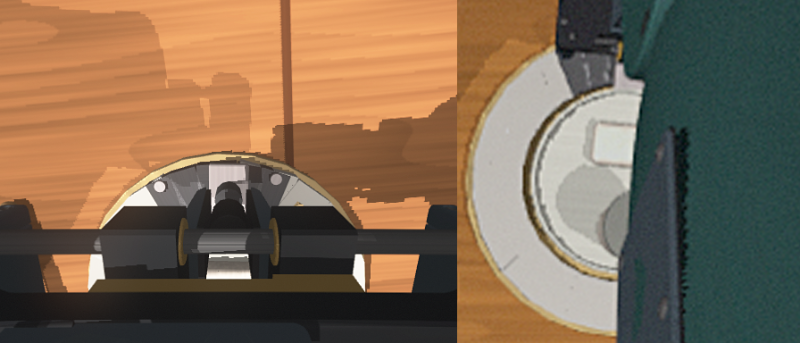

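Wrist: the knob at (229,195) is held mid-plate with the screws at (160,186) and (276,180). Top: the soap at (612,143) and cup at (605,210) ride along undisturbed. Now I lower the tip nearly to the ring and open to a loose cage.

>>> apply_moves(increments=[0,0,0.005,0,0.2,0,0,0.01,0,0.2,0,0,0.012,0,0.2,0,0,0.012,0,0.28,0,0,0.012,0,0.3,0,0,0.012,0,0.31,0,0,0.012,0,0.31], grip_force=6)

```text
t: 6.37
tool_pos: [607.3, -90.8, 100.3]
ee_rot: [0.999, -0.045, -0.0, 0.0]
force: [-0.3, -0.3, 1.3]
opening: 0.307
gripper_force: 0.0
```

>>> apply_moves(increments=[0,-0.002,0,-0.001,0.31,0,-0.004,0,-0.002,0.31,0,-0.006,0,-0.004,0.31,0,-0.008,0,-0.006,0.31,0,-0.01,0,-0.008,0.31,0,-0.012,0,-0.01,0.31,0,-0.014,0,-0.012,0.31,0,-0.016,0,-0.013,0.31])

```text
t: 7.03
tool_pos: [607.8, -86.0, 100.3]
ee_rot: [1.0, -0.024, -0.0, 0.0]
force: [-1.0, -4.3, -0.5]
opening: 0.313
gripper_force: 1.7
```

Run:
```python
from h import *
s,p=wrist()
print(s["t"],np.round(s["tool_pos"],1),np.round(s["force"],1),[(np.round(d["xyz"],1).tolist()) for d in r.recognise("knob",p)])
q=r.grab_frame("scene")
x,y=project(q,[[607,-84,85]])[0].astype(int);print(x,y,[(np.round(d["xyz"],1).tolist()) for d in r.recognise("knob",q)])
a=cv2.resize(p["frame"][150:350,120:390],(400,400));b=cv2.resize(q["frame"][y-50:y+50,x-50:x+50],(400,400),interpolation=cv2.INTER_CUBIC)
cv2.imwrite("pics/g.png",np.hstack([a,b]))
```

```text
7.0333 [607.8 -86.  100.3] [-1.  -4.3 -0.5] [[615.2, -88.3, 101.2]]
209 256 [[556.1, 121.6, 17.9]]
```

View pics/g.png

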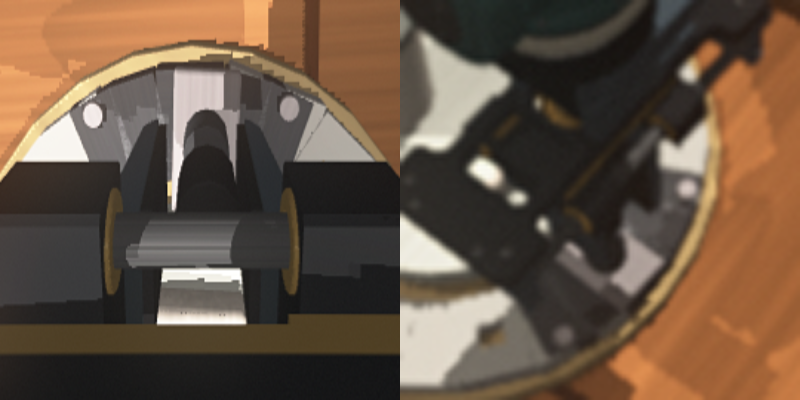

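Wrist crop: the knob at (207,150) lies against the right (pushing) finger, still about mid-plate between the screws at (93,115) and (289,107), and still at sliding height. I continue in small steps and watch the force.

>>> apply_moves(increments=[0,-0.002,0,-0.001,0.31,0,-0.004,0,-0.002,0.31,0,-0.006,0,-0.004,0.31,0,-0.006,0,-0.004,0.31])

```text
t: 7.57
tool_pos: [608.0, -83.9, 100.3]
ee_rot: [1.0, -0.018, -0.0, -0.0]
force: [-0.9, 0.3, -0.4]
opening: 0.311
gripper_force: 0.0
```

Run:
```python
from h import *
s,p=wrist()
print(s["t"],np.round(s["tool_pos"],1),np.round(s["force"],1),[(np.round(d["xyz"],1).tolist()) for d in r.recognise("knob",p)])
a=cv2.resize(p["frame"][150:350,120:390],(400,400))
cv2.imwrite("pics/h.png",np.hstack([a,cv2.imread("pics/g.png")[:,:400]]))
```

```text
7.5667 [608.  -83.9 100.3] [-0.9  0.3 -0.4] [[613.3, -87.0, 101.0], [598.0, 117.5, 11.6]]
```

View pics/h.png

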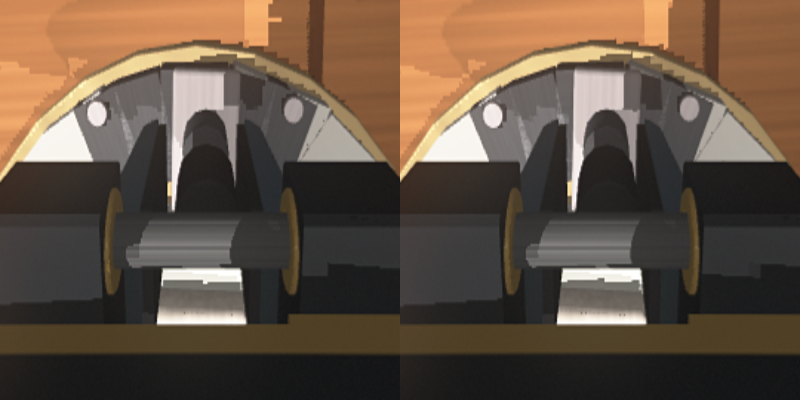

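Same knob height at (207,150), so the pin hasn't dropped and the low force was just stick-slip. Continuing.

>>> apply_moves(increments=[0,-0.002,0,-0.001,0.31,0,-0.004,0,-0.002,0.31,0,-0.006,0,-0.004,0.31,0,-0.006,0,-0.004,0.31])

```text
t: 8.0
tool_pos: [608.1, -82.2, 100.3]
ee_rot: [1.0, -0.012, 0.0, -0.0]
force: [0.7, -0.6, -0.2]
opening: 0.307
gripper_force: 0.0
```

```bash
cat >> h.py <<'E'
def chk():
    s,p=wrist();g=p["frame"].max(2).astype(int)
    print(s["t"],np.round(s["tool_pos"],1),np.round(s["force"],1));print(g[180:262:2,259].tolist());print(g[225,225:300:2].tolist())
    cv2.imwrite("pics/w%.0f.png"%(s["t"]*100),p["frame"])
E
python3 -c "
from h import *
chk()
g=cv2.imread('pics/g.png')[:,:400];g=cv2.resize(g,(270,200)).max(2);print(g[30:112:2,139].tolist())"
```

```text
8.0 [608.1 -82.2 100.3] [ 0.7 -0.6 -0.2]
[118, 66, 93, 191, 221, 218, 218, 218, 217, 217, 218, 217, 224, 46, 58, 54, 53, 58, 58, 53, 41, 40, 39, 38, 38, 36, 35, 38, 37, 35, 37, 37, 36, 35, 36, 35, 33, 33, 44, 53, 73]
[46, 44, 43, 35, 252, 245, 149, 38, 42, 40, 41, 41, 39, 40, 41, 39, 39, 39, 38, 39, 38, 36, 89, 158, 159, 133, 77, 55, 36, 38, 37, 34, 48, 50, 48, 48, 48, 49]
[112, 66, 91, 174, 213, 213, 213, 212, 213, 212, 212, 215, 156, 55, 56, 56, 56, 60, 59, 60, 58, 49, 40, 40, 40, 39, 38, 37, 37, 36, 38, 39, 36, 36, 37, 36, 35, 36, 45, 53, 74]
```

>>> apply_moves(increments=[0,-0.002,0,-0.001,0.31,0,-0.004,0,-0.002,0.31,0,-0.006,0,-0.004,0.31,0,-0.006,0,-0.004,0.31])

```text
t: 8.38
tool_pos: [608.1, -80.4, 100.4]
ee_rot: [1.0, -0.005, -0.0, 0.0]
force: [0.7, 0.4, 0.3]
opening: 0.311
gripper_force: 0.0
```

```bash
python3 -c "
from h import *
chk()"
```

```text
8.3833 [608.1 -80.4 100.4] [0.7 0.4 0.3]
[117, 64, 93, 179, 213, 211, 213, 211, 210, 210, 210, 211, 205, 51, 58, 54, 54, 61, 58, 42, 42, 40, 39, 40, 38, 37, 36, 40, 36, 38, 36, 33, 34, 35, 35, 35, 35, 34, 45, 53, 74]
[44, 44, 43, 41, 101, 244, 243, 252, 35, 39, 40, 39, 40, 41, 40, 40, 39, 39, 39, 38, 39, 37, 35, 29, 160, 161, 140, 54, 36, 37, 36, 36, 46, 49, 49, 49, 48, 49]
```

>>> apply_moves(increments=[0,-0.002,0,-0.001,0.31,0,-0.004,0,-0.002,0.31,0,-0.006,0,-0.004,0.31,0,-0.006,0,-0.004,0.31])

```text
t: 8.77
tool_pos: [608.1, -78.6, 100.3]
ee_rot: [1.0, 0.001, -0.0, -0.0]
force: [-1.1, -0.6, -1.1]
opening: 0.31
gripper_force: 0.0
```

```bash
python3 -c "
from h import *
chk()"
```

```text
8.7667 [608.1 -78.6 100.3] [-1.1 -0.6 -1.1]
[116, 64, 91, 185, 217, 217, 217, 216, 217, 215, 216, 218, 164, 56, 57, 55, 55, 59, 58, 42, 42, 39, 39, 39, 37, 38, 38, 40, 37, 37, 36, 36, 37, 36, 35, 36, 35, 35, 44, 53, 74]
[47, 47, 46, 42, 100, 89, 243, 243, 247, 78, 40, 42, 42, 41, 42, 38, 39, 40, 39, 38, 39, 38, 38, 35, 31, 157, 161, 88, 35, 37, 37, 34, 45, 48, 49, 47, 49, 49]
```

>>> apply_moves(increments=[0,-0.002,0,-0.001,0.31,0,-0.004,0,-0.002,0.31,0,-0.006,0,-0.004,0.31,0,-0.006,0,-0.004,0.31])

```text
t: 9.15
tool_pos: [608.1, -76.8, 100.3]
ee_rot: [1.0, 0.007, 0.0, 0.0]
force: [0.5, -0.3, -0.1]
opening: 0.313
gripper_force: 0.1
```

```bash
python3 -c "
from h import *
chk()"
```

```text
9.15 [608.1 -76.8 100.3] [ 0.5 -0.3 -0.1]
[117, 65, 91, 185, 215, 213, 212, 213, 213, 213, 213, 214, 162, 56, 57, 56, 56, 59, 59, 42, 41, 41, 40, 39, 40, 38, 38, 40, 38, 38, 36, 36, 36, 34, 37, 35, 34, 35, 45, 52, 76]
[48, 47, 44, 43, 104, 95, 244, 243, 245, 123, 40, 41, 43, 41, 42, 41, 42, 40, 40, 39, 38, 39, 39, 38, 31, 155, 161, 91, 35, 36, 36, 37, 46, 48, 48, 49, 47, 47]
```

>>> apply_moves(increments=[0,-0.002,0,-0.001,0.31,0,-0.004,0,-0.002,0.31,0,-0.006,0,-0.004,0.31,0,-0.006,0,-0.004,0.31])

```text
t: 9.53
tool_pos: [608.0, -76.0, 100.3]
ee_rot: [1.0, 0.014, -0.0, 0.001]
force: [-1.4, -12.0, -0.8]
opening: 0.31
gripper_force: 6.0
```

```bash
python3 -c "
from h import *
chk()
q=r.grab_frame('scene');t=r.grab_frame('top')
x,y=project(q,[[607,-80,70]])[0].astype(int)
b=cv2.resize(q['frame'][y-40:y+40,x-40:x+40],(400,400),interpolation=cv2.INTER_CUBIC)
a=cv2.resize(cv2.imread('pics/w915.png')[150:350,120:390],(400,400))
cv2.imwrite('pics/i.png',np.hstack([a,b]))"
```

```text
9.5333 [608.  -76.  100.3] [ -1.4 -12.   -0.8]
[116, 65, 94, 183, 213, 210, 211, 209, 209, 209, 209, 211, 120, 59, 58, 56, 55, 59, 58, 42, 42, 43, 42, 42, 41, 40, 38, 43, 39, 37, 38, 39, 39, 36, 36, 35, 35, 36, 45, 55, 76]
[47, 47, 46, 41, 104, 100, 244, 243, 243, 255, 34, 43, 43, 42, 44, 42, 41, 41, 41, 39, 39, 39, 37, 38, 37, 82, 162, 120, 36, 35, 37, 35, 44, 49, 50, 49, 48, 49]
```

View pics/i.png

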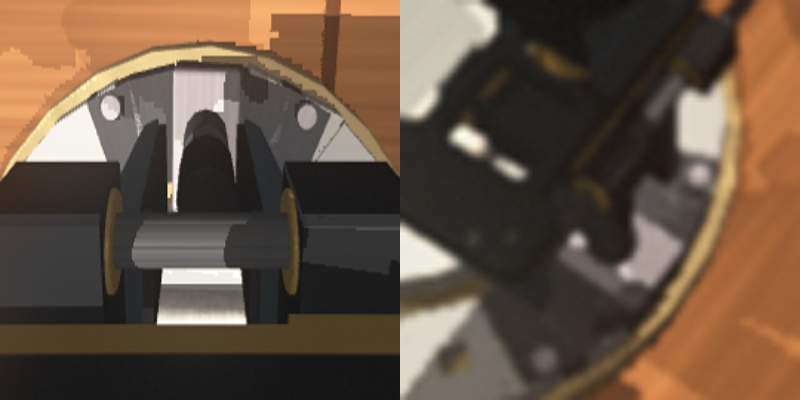

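The force has jumped to 12 N: the pin is against a wall, probably in the catch hole. The brown square at (455,357) in the scene crop is the vacated home hole. I back off 2 mm to unload it.

>>> apply_moves(increments=[0,0.004,0,0,0.31,0,0.007,0,0,0.31,0,0.007,0,0,0.31])

```text
t: 9.93
tool_pos: [608.2, -77.3, 100.3]
ee_rot: [1.0, 0.013, 0.0, -0.0]
force: [-0.6, 0.0, 0.1]
opening: 0.312
gripper_force: 0.0
```

```bash
python3 -c "
from h import *
chk()"
```

```text
9.9333 [608.2 -77.3 100.3] [-0.6  0.   0.1]
[115, 63, 90, 181, 213, 212, 212, 212, 215, 215, 215, 216, 164, 56, 57, 55, 55, 60, 58, 42, 42, 42, 40, 39, 38, 37, 38, 42, 37, 37, 37, 35, 34, 34, 35, 35, 34, 32, 46, 55, 75]
[47, 45, 45, 43, 103, 99, 244, 242, 248, 59, 40, 41, 41, 41, 40, 40, 40, 39, 39, 40, 40, 38, 39, 36, 28, 161, 162, 86, 34, 36, 34, 35, 46, 48, 47, 48, 47, 48]
```

The knob has moved only about 2–3 mm since t=8.0, which matches the pin's play in a hole. I let go, rise and look.

>>> apply_moves(increments=[0,0,0,0,0.4,0,0,0,0,0.5,0,0,-0.05,0,0.6,0,0,-0.15,0,0.6,0,0,-0.28,0,0.6,0,0,-0.4,0,0.6,-0.2,0,-0.5,0,0.6,-0.3,0,-0.6,0,0.6,-0.3,0,-0.6,0,0.6,-0.3,0,-0.6,0,0.6])

```text
t: 10.82
tool_pos: [516.4, -79.7, 283.5]
ee_rot: [1.0, 0.013, 0.002, 0.0]
force: [0.5, -0.1, 0.3]
opening: 0.598
gripper_force: 0.0
```

```bash
python3 -c "
from h import *
s,p=wrist();print(s['t'],np.round(s['tool_pos']),np.round(s['force'],1))
q=r.grab_frame('scene');t=r.grab_frame('top')
for f in(p,q,t):
  for l in ('knob','cup','soap'):print(l,[(np.round(d['xyz']).tolist(),round(d['confidence'],2)) for d in r.recognise(l,f)[:1]])
for z in(70,75,80,85,90,95):print(z,[round(float(fitknob(f,608,-80,z)[0][0])) for f in(q,t)],[fitknob(f,608,-80,z)[0][1:] for f in(q,t)])
def crop(f):
  x,y=project(f,[[560,-80,60]])[0].astype(int);x=max(x,60);y=max(y,60)
  return cv2.resize(f['frame'][y-60:y+60,x-60:x+60],(400,400),interpolation=cv2.INTER_CUBIC)
cv2.imwrite('pics/j.png',np.hstack([crop(q),crop(t)]))"
```

```text
10.8167 [516. -80. 284.] [ 0.5 -0.1  0.3]
knob [([608.0, -80.0, 93.0], 0.83)]
cup [([460.0, -83.0, 121.0], 0.69)]
soap [([522.0, -68.0, 55.0], 0.81)]
knob [([607.0, -81.0, 92.0], 0.43)]
cup [([457.0, -90.0, 122.0], 0.74)]
soap [([521.0, -75.0, 54.0], 0.81)]
knob [([458.0, -14.0, 23.0], 0.34)]
cup [([447.0, -74.0, 123.0], 0.86)]
soap [([506.0, -70.0, 52.0], 0.61)]
70 [-127, -100] [(np.float64(606.0), np.float64(-80.0)), (np.float64(603.0), np.float64(-77.0))]
75 [-128, -97] [(np.float64(609.0), np.float64(-83.0)), (np.float64(603.0), np.float64(-77.0))]
80 [-126, -94] [(np.float64(611.0), np.float64(-85.0)), (np.float64(602.0), np.float64(-77.0))]
85 [-126, -89] [(np.float64(613.0), np.float64(-86.0)), (np.float64(603.0), np.float64(-76.0))]
90 [-126, -88] [(np.float64(614.0), np.float64(-86.0)), (np.float64(602.0), np.float64(-74.0))]
95 [-131, -84] [(np.float64(614.0), np.float64(-86.0)), (np.float64(602.0), np.float64(-74.0))]
```

View pics/j.png

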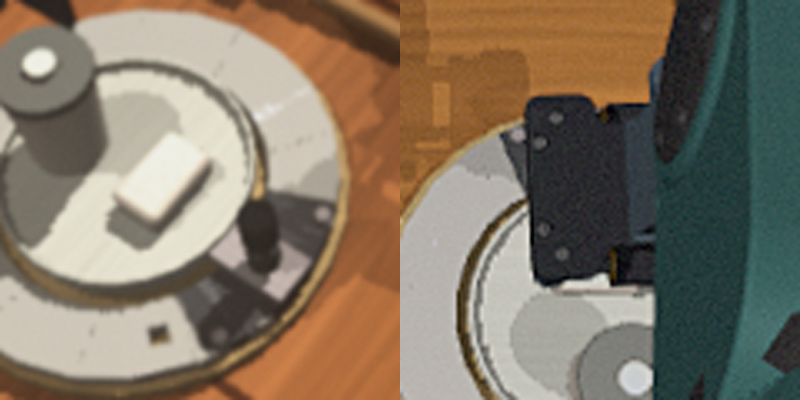

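The scene crop shows the knob seated low over the catch plate at (260,220), the cup upright at (50,100), the soap flat at (163,177) and the vacated home hole at (160,333). The network puts the knob at z≈93, the same as at home at the start, against 101 while it was sliding. A few more samples to confirm.

```bash
python3 -c "
from h import *
for i in range(4):
  for f in(wrist()[1],r.grab_frame('scene')):print([(np.round(d['xyz']).tolist(),round(d['confidence'],2)) for d in r.recognise('knob',f)[:1]])
# photometric height check: same view offline
a=cv2.imread('pics/a.png').max(2).astype(int);b=r.grab_frame('scene');g=b['frame'].max(2).astype(int)
for im,xy in((a,(580,-153.5)),(g,(607.5,-80))):
  print([int(np.median([im[int(round(v)),int(round(u))+k] for k in(-1,0,1)])) for u,v in project(b,[[*xy,z] for z in range(40,124,3)])])
"
```

```text
[([609.0, -79.0, 90.0], 0.55)]
[([608.0, -81.0, 94.0], 0.65)]
[([609.0, -77.0, 89.0], 0.86)]
[([609.0, -82.0, 95.0], 0.65)]
[([608.0, -79.0, 93.0], 0.86)]
[([607.0, -80.0, 95.0], 0.61)]
[([609.0, -81.0, 95.0], 0.89)]
[([607.0, -81.0, 92.0], 0.63)]
[43, 43, 41, 38, 38, 38, 37, 37, 39, 39, 39, 42, 42, 44, 45, 45, 45, 45, 44, 44, 46, 44, 44, 45, 84, 159, 159, 207]
[52, 52, 52, 48, 46, 46, 47, 47, 48, 48, 47, 50, 50, 54, 55, 55, 54, 55, 54, 54, 56, 54, 54, 54, 74, 137, 187, 188]
```

The silhouette height along the axis ends at the same level as at the start (z≈112 on the axis ray in both), and the networks average about 93. The plunger is fully home, so I hand in.

```bash
python3 -c "
from cell import r
print(r.close_job())"
```

```text
the job is handed in; nothing more can be done
None
```

I swung the tray on to the catch plate's hole and handed the job in at about 12 s. The pin looks fully home by camera and by feel, the cup is upright, the soap flat and the brush untouched, but the hand-in returned no verdict.

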